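# True up a mould-board corner with a braced square

### The arm

A 6-joint arm with a two-finger parallel gripper is mounted at the origin on the work surface. World frame = base frame: x ahead of the robot, y to its left, z up, the work surface at z = 0. Lengths are in mm, angles in rad, forces in N, time in s.
With the tool pointing down it reaches from about 300 to 775 mm from the base axis. Payload 14.6 kg.
Tool frame: the origin (TCP) lies midway between the tips of the shut fingers; the grasp point (between the pads) lies 19 mm behind it (manip.hold_point_z is the distance from the TCP to the grasp point, in mm); z points along the fingers, y is the direction in which the jaws open and shut (so a half turn about z gives the same grasp; the last joint's range is limited). The gripper opens to 94 mm and grips with 3 to 60 N. Pads are 16 mm wide; open, the fingers measure 119 mm over their backs; the gripper's body (75 mm by 177 mm) begins 78 mm behind the grasp point.
Start: joints at [-1.325, 0.3, 1.521, -0, 1.321, -0.067], TCP at [169.241, -523.303, 175.246] pointing down, gripper open.
Joint ranges: [-3.03, 3.03], [-0.79, 2.21], [0.23, 2.52], [-1.04, 4.18], [0, 3.07], [-2.55, 2.55]. Speed limits (rad/s): [2.22, 2.22, 2.57, 3.14, 3.14, 3.14].

### API

Orientations are given as [roll, pitch, yaw] about the fixed x, y, z axes, in that order (R = Rz(yaw) Ry(pitch) Rx(roll)).
In Python, from cell import manip gives the robot as it stands.
- The arm moves only by the shell command python3 -m crank 'ROWS' [OPENING] [FORCE]. ROWS is JSON, a list of rows, each an object with "offset": the shift along the world's x, y, z in m, a list of three; "spin": the turn about the world's z in degrees. In form: [{"offset": [dx, dy, dz], "spin": spin}, ...]. A call has exactly 8 rows; each row is the pose to reach, as a shift and turn from the pose measured when the call began; what a row does not reach only later rows make up. A row lasts 1/12 s, in which the tool goes at most 41.7 mm and 7.16 degrees, less where a joint would pass 70% of its speed; a pose out of reach is approached as far as the arm can. A call with a gripper value outside its range is refused whole. OPENING is the opening, from 0 (shut) to 1 (fully open), set as the call begins (- or left out, the last holds). The fingers move at their own pace and stop on an object; FORCE is the grip in N (left out, the last holds). Time passes only in rows, so rows that repeat a pose let the fingers close, or fill a call up. It gives the time, the measured TCP pose, the force and the opening at its end, in the units of the state.
- manip.read_state(): the state, without advancing time (a new reading comes with each control period).
- manip.camera(name): name is "side" or "top" or "wrist"; returns a dict with "pixels" (384x512x3 uint8, red, green, blue), "fx", "fy", "cx", "cy" (pixels), "k1" (the pictures are not rectified: a ray, as slopes to the right and down, at radius r is drawn at 1 + k1 r^2 times it, then the intrinsics apply), "extrinsics" (4x4, takes a point from world to camera coordinates); the wrist camera has in their place "hand_eye" (4x4, takes a point from camera to tool coordinates, whose origin is the TCP and whose axes are the flange's). Camera axes: x right, y down, z forward; pixel columns grow to the right and rows downward; lengths in mm; the calibration is good to about 2 mm. A picture is of the moment at which its call begins: read the wrist's pose just before it. There is no depth.
- manip.sign_off(): hands the job in, once; it reports no verdict.
Trained networks look in a picture, given as the dict that the camera call returned (one of the last four; its "shot" number tells which), for a name from the list of things; names that differ only in an ending like _2 or _b are one class to them, and where a whole thing is asked for, a point or a joint stands for the part that bears it (a point fixed in the world has none). Each returns a list of dicts, best first, with "conf" (0 to 1); they miss things now and then, are a little off and sometimes report something else, mostly with a low value. They report only what shows in the picture. A call takes as long as a camera call.
- manip.search_frame(picture, name): "location" ([x, y, z] in mm, in world coordinates, good to about 4 mm: the middle of the surface that is visible of it).
- manip.masks_of(picture, name): "mask" (384x512 bool, what is visible of it).
The state is a dict: "clock": time; "joints": joint angles; "qd": joint speeds; "effort": joint torques, N m; "eef_pos": TCP position; "eef_rot": TCP orientation; "wrist_force": force on the tool from outside, world axes, zero at the start; "moment": the same for the moment, N m; "finger_gap": finger opening in mm.
Only numpy, scipy, OpenCV 4.12 (cv2) and the standard library are available. Lean on these libraries where they do the work, as an engineer would, in place of code of your own. Each camera call takes 0.05 s, during which the arm holds its last target. There are 200 camera calls.

### The job

Take the wooden square from the ware board and press it heel first into the inner corner of the mould boards, one leg along the fixed board and the other pushing the hinged board out, until both legs sit flush against both boards with no gap and the corner is a true right angle; keep it pressed there for about a second, gently but firmly, with some 10 N against each board. Then draw the square out without disturbing the corner and lay it back flat, not dropped, near the middle of the ware board, leaving the other things alone.

Things in the scene. Friction and masses are not known exactly. Their poses are not given: they have to be found in the camera images.
- square_grip (a point): Centre of the brace of the wooden square: grip here. Brace: bar 20 mm wide, 20 high, 182 long, screwed on top of the legs, running along the (1,-1,0) diagonal, so fingers close along (1,1,0). Point is 34 mm above the square's underside; legs reach 24 mm up, open space under the bar. Axes: z up, x along leg A, y along leg B, both away from the heel. Heel at (-75.5,-75.5) mm from here.
- square: Braced wooden square, a rigid L of about 0.26 kg, lying flat. Origin on its underside, straight below the brace's centre; axes as square_grip. Two legs 200 mm long from the heel, 22 mm wide, 24 mm high. Outer edge of leg A: the plane y = -75.5 mm; of leg B: x = -75.5 mm. A 12 x 12 mm notch is cut out at the heel to clear the hinge.
- fixed_board (a point): Pencilled corner on the grey casting base (upper side, 18 mm above the bench): where the fixed board should stand. x along that board, away from the corner (235 mm long), y into the space for the square, z up. The plywood board, 55 mm high, 18 thick, fixed to the base, is parallel to x, but was set by hand: its inner face is y = 0 +-5 mm, so feel for it. The base reaches 240 mm along x and y.
- swing_board (a joint): Angle of the second plywood board (55 mm high, 18 thick, 235 long), hinged upright to the fixed board in the inner corner: 0 = at a right angle (along fixed_board's y), negative = leaning in over the square's space (-0.21 to -0.105 at the start), positive = past square. Hinge at x = 0 give or take 5 mm, on the fixed board's inner face. Stiff: 0.3 N m to turn, stays where left.
- ware_mid (a point): Middle of the upper face of the ware board, a plain square wooden slab 250 x 250 x 18 mm lying on the bench; z up. The square lies here at the start and goes back here.
- ware_board: The ware board; origin at the centre of its underside on the bench, 18 mm thick.
- beaker: Bystander: white beaker, 76 mm across, 90 mm high. Origin at its foot.
- model: Bystander: turned plaster model of a small vase, 90 mm across, 110 mm high. Origin at its foot.
- clay_plug: Bystander: upright clay cylinder, 84 mm across, 62 mm high. Origin at its foot.

How it is judged (in metres and radians):
On the way:
1. the square is pressed into the corner, leg A flush on the fixed board and leg B flush on the hinged board, the corner a right angle, each board pressed with 5 to 15 N, for 0.6 s (angle between the x axis of square and the x axis of fixed_board, either way round below 0.018 rad and angle between the y axis of square and the y axis of swing_board, either way round below 0.018 rad and value of joint swing_board between -0.015 and 0.015 rad and contact force between square and fixed_board between 5 and 15 N and contact force between square and swing_board between 5 and 15 N), for 0.6 s.
At the end, for the whole second after the job is handed in: The hinged board stands at a right angle to the fixed board within 0.02 rad, and the square lies flat and at rest on the ware board, right way up, the middle of its brace within 60 mm of the ware board's middle (value of joint swing_board between -0.02 and 0.02 rad and horizontal distance between square_grip and ware_mid below 0.06 m and z of square_grip in the frame of ware_mid between 0.03 and 0.038 m and angle between square's own z axis and vertical below 0.04 rad and linear speed of square below 0.02 m/s); the robot touches nothing.
It fails at once if a mould board is pressed harder than 30 N with the square (contact force between square and fixed_board above 30 N or contact force between square and swing_board above 30 N).
It fails at once if a bystander is moved by more than 20 mm (distance of any of beaker, model, clay_plug from where it was at the start of the episode above 0.02 m).
It fails at once if the square is let go with its underside more than 15 mm above the level of the ware board (contact force between square and the fingers below 0.1 N and z of square_grip in the frame of ware_mid above 0.049 m).
It also fails if it takes over 72 s, if anything falls off the work surface, if the arm or the gripper's body presses on something with over 40 N, if the wrist force passes 120 N, or if a joint passes its speed limit or range.

## Working session

There is one attempt and no reset: what is moved stays moved. The work goes in short steps, Python scripts to look and compute and a shell command to move; the robot and the scene stay as the last step left them, time stands still between calls to the robot, and variables do not carry over. Pictures are saved under pics/ and viewed, about 8 in all and at most 12, crops included, and the job is handed in when it is done.

```bash
ls; mkdir -p pics; cat > h.py <<'E'
import numpy as np,cv2
from cell import manip
from scipy.spatial.transform import Rotation as R
def ext(c,s=None):
    if 'extrinsics' in c: return np.array(c['extrinsics'])
    T=np.eye(4);T[:3,:3]=R.from_euler('xyz',s['eef_rot']).as_matrix();T[:3,3]=s['eef_pos']
    return np.linalg.inv(T@np.array(c['hand_eye']))
def proj(c,P,s=None):
    E=ext(c,s);p=np.atleast_2d(P)@E[:3,:3].T+E[:3,3];m=p[:,:2]/p[:,2:]
    m=m*(1+c['k1']*(m**2).sum(1,keepdims=True));return m*[c['fx'],c['fy']]+[c['cx'],c['cy']]
def ray(c,uv,z,s=None):
    K=np.array([[c['fx'],0,c['cx']],[0,c['fy'],c['cy']],[0,0,1.]])
    m=cv2.undistortPoints(np.float64(np.atleast_2d(uv))[:,None],K,np.array([c['k1'],0,0,0.]))[:,0]
    E=ext(c,s);d=np.c_[m,np.ones(len(m))]@E[:3,:3];o=-E[:3,:3].T@E[:3,3]
    return o+d*((z-o[2])/d[:,2])[:,None]
def save(c,n): cv2.imwrite('pics/'+n+'.png',cv2.cvtColor(c['pixels'],cv2.COLOR_RGB2BGR))
E
python3 - <<'E'
from h import *
s=manip.read_state();print(s,manip.hold_point_z)
for n in('top','side'):
    c=manip.camera(n);save(c,n+'0');E=ext(c);print(n,-E[:3,:3].T@E[:3,3])
    for o in('square','square_grip','fixed_board','swing_board','ware_board','ware_mid','beaker','model','clay_plug'):
        try: print(o,[(np.round(d['location']),round(d['conf'],2)) for d in manip.search_frame(c,o)])
        except Exception as e: print(o,e)
E
```

```text
pics
{'clock': 0.0, 'joints': array([-1.32461765e+00,  3.00471663e-01,  1.52160477e+00,  1.34038351e-05,
        1.32072673e+00, -6.65746838e-02]), 'qd': array([-0.00055733,  0.00052654,  0.00020642, -0.00065271,  0.00129952,
        0.00097302]), 'effort': array([ 7.69855487e-04, -5.31806982e+01, -3.52738130e+01,  7.08738528e-02,
        2.43731408e-02, -6.63913033e-05]), 'eef_pos': array([ 169.16063791, -523.0072103 ,  174.67603428]), 'eef_rot': array([-3.14038569e+00, -9.34839154e-05,  3.12749979e-01]), 'wrist_force': array([ 0.0045609 , -0.24200276, -0.94743868]), 'moment': array([ 0.01815319, -0.05246376, -0.04299378]), 'finger_gap': 93.92879867447576} 18.8
top [ 351.01385081 -158.8446072  1197.0412475 ]
square [(array([ 555., -222.,   42.]), 0.82), (array([371., -13.,  73.]), 0.21)]
square_grip [(array([ 554., -226.,   42.]), 0.58)]
fixed_board [(array([542., 207.,  20.]), 0.97)]
swing_board [(array([514., 304.,  73.]), 0.8)]
ware_board [(array([ 621., -254.,   17.]), 0.56)]
ware_mid [(array([ 622., -248.,   17.]), 0.62)]
beaker [(array([775.,  -3.,  52.]), 0.88)]
model [(array([370., -13.,  68.]), 0.7)]
clay_plug [(array([ 467., -513.,   64.]), 0.64)]
side [142.02239619 924.72183767 897.96165498]
square [(array([ 560., -189.,   47.]), 0.93), (array([ 625., -240.,   20.]), 0.19)]
square_grip [(array([ 624., -237.,   23.]), 0.52)]
fixed_board [(array([534., 220.,  19.]), 0.87)]
swing_board [(array([507., 318.,  57.]), 0.75), (array([761.,   1.,  64.]), 0.19)]
ware_board [(array([ 624., -236.,   19.]), 0.73)]
ware_mid [(array([ 621., -232.,   18.]), 0.89)]
beaker [(array([757.,   3.,  65.]), 0.68)]
model [(array([370.,  22.,  63.]), 0.88)]
clay_plug [(array([ 467., -494.,   46.]), 0.91), (array([508., 318.,  60.]), 0.17)]
```

View pics/top0.png

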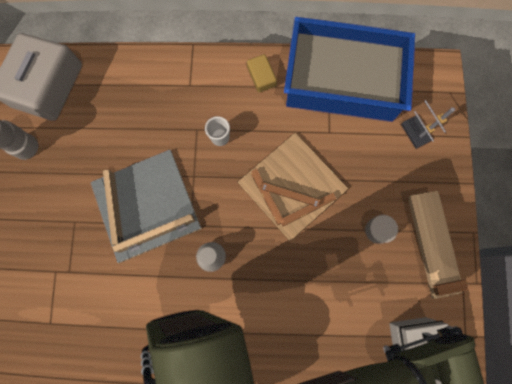

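View pics/side0.png

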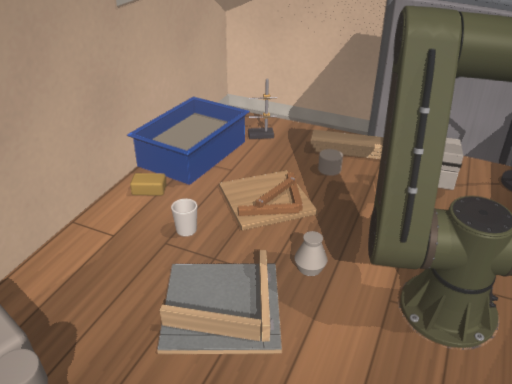

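The top view shows the mould corner at about (115,248). The fixed board runs to (193,218) and the hinged board leans in towards (108,172). The square's heel is near (277,222) and points roughly the same way as the corner. The bystanders stand clear. I'll zoom in on the mould and the square.

```bash
python3 - <<'E'
from h import *
im=cv2.imread('pics/top0.png')
a=cv2.resize(im[145:265,85:205],(400,400),interpolation=cv2.INTER_CUBIC)
b=cv2.resize(im[130:240,235:355],(400,367),interpolation=cv2.INTER_CUBIC)
b=cv2.copyMakeBorder(b,0,33,0,0,0)
cv2.imwrite('pics/crop.png',np.hstack([a,b]))
E
```

```text
(no output)
```

View pics/crop.png

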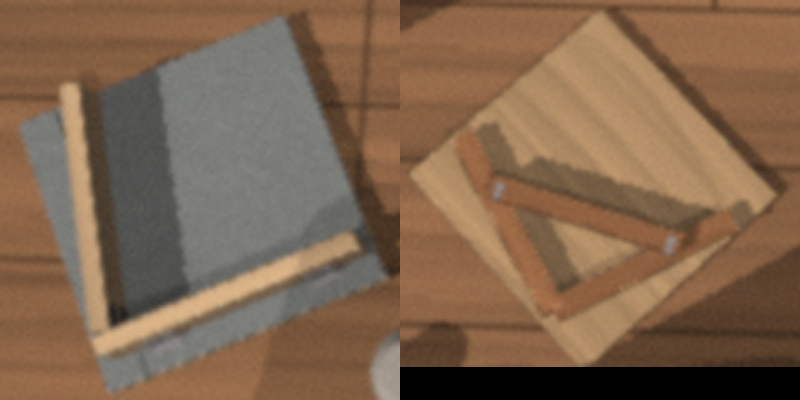

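```bash
python3 - <<'E'
from h import *
c=manip.camera('top')
A=lambda L:np.array(L)/3.3333+[85,145]
B=lambda L:(np.array(L)-[400,0])/3.3333+[235,130]
br=ray(c,B([(497,188),(672,243)]),62);print('brace',br,br.mean(0),np.degrees(np.arctan2(*(br[1]-br[0])[1::-1])),np.linalg.norm(br[1]-br[0]))
lg=ray(c,B([(463,133),(548,312),(748,222)]),42);print('legs tipB heel tipA',lg)
fx=ray(c,A([(108,330),(353,233)]),73);d=fx[1]-fx[0];print('fixed',fx,np.degrees(np.arctan2(d[1],d[0])),np.linalg.norm(d))
sw=ray(c,A([(80,85),(110,325)]),73);d=sw[0]-sw[1];print('swing',sw,np.degrees(np.arctan2(d[1],d[0])),np.linalg.norm(d))
bs=ray(c,A([(110,390),(20,125),(288,15),(392,272)]),18);print('base',bs)
for i in range(4):
    d=bs[(i+1)%4]-bs[i];print(np.degrees(np.arctan2(d[1],d[0])),np.linalg.norm(d))
w=ray(c,B([(602,8),(410,175),(585,365),(783,190)]),18);print('ware',w,w.mean(0))
E
```

```text
brace [[ 588.13789111 -159.15104688   62.        ]
 [ 541.12972215 -319.81177322   62.        ]] [ 564.63380663 -239.48141005   62.        ] -106.30909495110791 167.39664553586036
legs tipB heel tipA [[ 644.50590514 -125.75526545   42.        ]
 [ 477.37350268 -208.83979055   42.        ]
 [ 566.1007509  -393.55132834   42.        ]]
fixed [[398.51063581 275.00899345  73.        ]
 [492.72592935  58.38140757  73.        ]] -66.49489787162851 236.22877153528418
swing [[623.96623017 324.44288924  73.        ]
 [403.03150285 273.589388    73.        ]] 12.962250295481361 226.71178250716522
base [[345.29249166 289.14804708  18.        ]
 [595.81414138 404.09851235  18.        ]
 [712.80020853 146.96549002  18.        ]
 [463.88763236  29.92438433  18.        ]]
24.64776042266786 275.6350965384937
-65.53621092914241 282.4944797302878
-154.81663562143507 275.0565232752488
114.58415226806837 285.0644045290274
ware [[ 780.91972188 -257.9656603    18.        ]
 [ 607.88249579  -75.56956511   18.        ]
 [ 431.50355566 -245.13548749   18.        ]
 [ 602.52172148 -432.43806748   18.        ]] [ 605.7068737 -252.7771951   18.       ]
```

```bash
python3 -m crank '[{"offset":[0.02,0.015,0.01],"spin":4},{"offset":[0.05,0.036,0.02],"spin":10},{"offset":[0.08,0.057,0.03],"spin":17},{"offset":[0.11,0.079,0.04],"spin":24},{"offset":[0.14,0.1,0.05],"spin":31},{"offset":[0.17,0.122,0.05],"spin":38},{"offset":[0.2,0.143,0.05],"spin":45},{"offset":[0.23,0.165,0.05],"spin":52}]' 1
python3 -m crank '[{"offset":[0.03,0.021,0],"spin":1.5},{"offset":[0.06,0.043,0],"spin":1.5},{"offset":[0.09,0.064,0],"spin":1.5},{"offset":[0.12,0.086,0],"spin":1.5},{"offset":[0.145,0.105,0],"spin":1.5},{"offset":[0.16,0.116,0],"spin":1.5},{"offset":[0.166,0.119,0],"spin":1.5},{"offset":[0.166,0.119,0],"spin":1.5}]'
python3 - <<'E'
from h import *
s=manip.read_state();print(s['clock'],s['eef_pos'],np.degrees(s['eef_rot']),s['wrist_force'])
c=manip.camera('wrist');save(c,'w1');print(c['fx'],c['k1'],c['hand_eye'])
for o in('square','square_grip','ware_mid'):print(o,[(np.round(d['location']),round(d['conf'],2)) for d in manip.search_frame(c,o)])
E
```

```text
clock: 1.72
eef_pos: [400.6, -357.1, 225.6]
eef_rot: [3.141, 0.0, 1.226]
wrist_force: [-1.0, -0.3, 0.5]
finger_gap: 94.4
clock: 2.38
eef_pos: [567.1, -237.4, 225.1]
eef_rot: [-3.142, 0.0, 1.254]
wrist_force: [-0.2, -1.3, 0.2]
finger_gap: 94.0
2.3833 [ 567.14883772 -237.41478078  225.09032438] [-1.79997248e+02  1.33096991e-02  7.18573377e+01] [-0.24030756 -1.2673249   0.19616158]
334.0748511803722 -0.05680365501542817 [[-6.21280601e-04 -9.65994798e-01 -2.58560755e-01  7.53490662e+01]
 [ 9.99999776e-01 -6.64902796e-04  8.12659292e-05 -1.10775785e+00]
 [-2.50420234e-04 -2.58560647e-01  9.65994994e-01 -2.09455289e+02]
 [ 0.00000000e+00  0.00000000e+00  0.00000000e+00  1.00000000e+00]]
square [(array([ 557., -219.,   46.]), 0.61)]
square_grip [(array([ 559., -220.,   45.]), 0.79)]
ware_mid [(array([ 627., -241.,   17.]), 0.89), (array([ 482., -498.,   64.]), 0.52)]
```

View pics/w1.png

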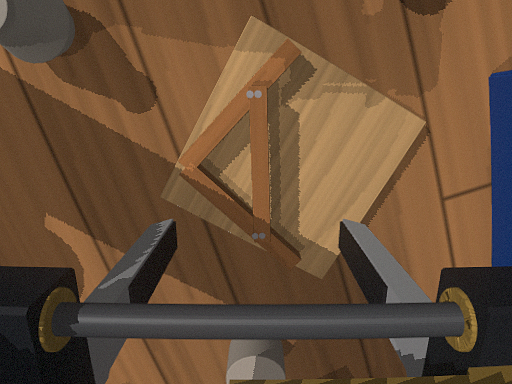

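The wrist view shows the brace running from about (255,87) to (262,242), and its heel end faces left. I'll measure it at its known top height.

```bash
python3 - <<'E'
from h import *
s=manip.read_state();c=manip.camera('wrist')
def f(l,p,z):
    r=ray(c,p,z,s);d=r[-1]-r[0];print(l,r[:,:2].round(1).tolist(),r.mean(0).round(1),'ang',np.degrees(np.arctan2(d[1],d[0])).round(1),'len',np.linalg.norm(d).round(1))
f('screws',[(255,94),(261.5,237)],62)
f('brace left edge',[(249,95),(254,230)],62)
f('brace right edge',[(267,88),(270,240)],62)
f('legA outer',[(180,163),(287,44)],42)
f('legB outer',[(185,175),(264,250)],42)
f('ware',[(250,17),(163,196),(323,278),(427,126)],18)
E
```

```text
screws [[587.9, -160.8], [542.8, -320.8]] [ 565.3 -240.8   62. ] ang -105.8 len 166.2
brace left edge [[581.4, -159.8], [537.1, -309.4]] [ 559.2 -234.6   62. ] ang -106.5 len 156.1
brace right edge [[602.1, -159.0], [551.3, -327.8]] [ 576.7 -243.4   62. ] ang -106.8 len 176.3
legA outer [[477.4, -207.7], [638.4, -120.7]] [ 557.9 -164.2   42. ] ang 28.4 len 183.0
legB outer [[477.7, -223.4], [537.8, -347.2]] [ 507.8 -285.3   42. ] ang -64.2 len 137.6
ware [[609.8, -76.3], [433.2, -243.8], [599.9, -425.4], [780.5, -263.1]] [ 605.8 -252.1   18. ] ang -47.6 len 253.1
```

```bash
python3 -m crank '[{"offset":[-0.002,-0.003,-0.025],"spin":1.7},{"offset":[-0.002,-0.003,-0.06],"spin":1.7},{"offset":[-0.002,-0.003,-0.095],"spin":1.7},{"offset":[-0.002,-0.003,-0.13],"spin":1.7},{"offset":[-0.002,-0.003,-0.16],"spin":1.7},{"offset":[-0.002,-0.003,-0.18],"spin":1.7},{"offset":[-0.002,-0.003,-0.19],"spin":1.7},{"offset":[-0.002,-0.003,-0.191],"spin":1.7}]'
python3 -m crank '[{"offset":[0,0,0],"spin":0},{"offset":[0,0,0],"spin":0},{"offset":[0,0,0],"spin":0},{"offset":[0,0,0],"spin":0},{"offset":[0,0,0],"spin":0},{"offset":[0,0,0],"spin":0},{"offset":[0,0,0],"spin":0},{"offset":[0,0,0],"spin":0}]' 0 50
```

```text
clock: 3.3
eef_pos: [562.6, -242.3, 33.3]
eef_rot: [-3.14, -0.0, 1.28]
wrist_force: [-0.4, -0.3, 0.7]
finger_gap: 93.7
clock: 3.97
eef_pos: [562.6, -242.3, 33.4]
eef_rot: [-3.14, 0.0, 1.28]
wrist_force: [-0.1, 0.2, -0.4]
finger_gap: 44.1
```

```bash
python3 -m crank '[{"offset":[0,0,0],"spin":0},{"offset":[0,0,0],"spin":0},{"offset":[0,0,0],"spin":0},{"offset":[0,0,0],"spin":0},{"offset":[0,0,0],"spin":0},{"offset":[0,0,0],"spin":0},{"offset":[0,0,0],"spin":0},{"offset":[0,0,0],"spin":0}]' 0 50
python3 -m crank '[{"offset":[0,0,0.01],"spin":0},{"offset":[0,0,0.03],"spin":0},{"offset":[0,0,0.06],"spin":0},{"offset":[0,0,0.09],"spin":0},{"offset":[0,0,0.11],"spin":0},{"offset":[0,0,0.12],"spin":0},{"offset":[0,0,0.12],"spin":0},{"offset":[0,0,0.12],"spin":0}]'
python3 - <<'E'
from h import *
s=manip.read_state();print(s['clock'],s['eef_pos'],np.degrees(s['eef_rot']),s['wrist_force'],s['moment'],s['finger_gap'])
c=manip.camera('wrist');save(c,'w2')
E
```

```text
clock: 4.63
eef_pos: [562.6, -242.3, 33.4]
eef_rot: [-3.14, 0.0, 1.28]
wrist_force: [0.2, 0.3, 0.8]
finger_gap: 0.3
clock: 5.3
eef_pos: [562.4, -242.2, 152.8]
eef_rot: [-3.139, -0.0, 1.28]
wrist_force: [1.2, 0.1, -0.8]
finger_gap: 0.6
5.3 [ 562.4000647  -242.15562814  152.83852716] [-1.79876286e+02 -3.69844143e-03  7.33291531e+01] [ 1.17251833  0.11066929 -0.80303034] [-0.01880333 -0.07320558  0.03832614] 0.5901413546361216
```

View pics/w2.png

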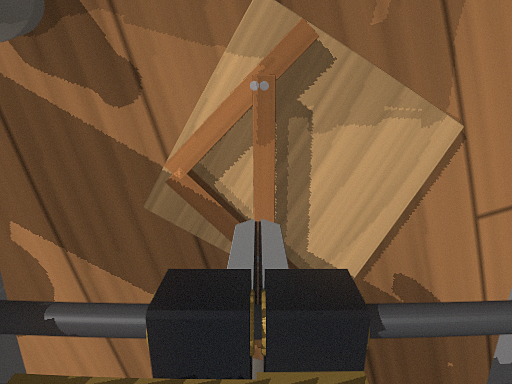

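The gripper shut completely, with a gap of about 0.5 mm, so it isn't holding the brace. The brace in the picture, with screws at (258,86), lines up with the fingers. I'll re-measure from both cameras before retrying.

```bash
python3 - <<'E'
from h import *
s=manip.read_state();c=manip.camera('wrist')
def f(l,p,z):
    r=ray(c,p,z,s);d=r[-1]-r[0];print(l,r[:,:2].round(1).tolist(),'ang',np.degrees(np.arctan2(d[1],d[0])).round(1))
for z in(42,62,80):f('screw%d'%z,[(258,86)],z)
f('left',[(253,95),(253,215)],62);f('right',[(275,75),(274,215)],62);f('ware',[(463,127),(145,207)],18)
print('tcp px',proj(c,[s['eef_pos']],s))
t=manip.camera('top');save(t,'t2')
print([(d['location'],d['conf']) for d in manip.search_frame(t,'square')])
sd=manip.camera('side');save(sd,'s2')
a=cv2.resize(t['pixels'][130:240,235:355],(400,367));b=cv2.resize(sd['pixels'][130:240,200:320],(400,367))
print('top proj',proj(t,[s['eef_pos'],[565.3,-240.8,62]]),proj(sd,[s['eef_pos'],[565.3,-240.8,62],[588,-160.8,62],[542.8,-320.8,62]]))
cv2.imwrite('pics/cmp.png',cv2.cvtColor(np.hstack([a,b]),cv2.COLOR_RGB2BGR))
E
```

```text
screw42 [[586.4, -157.8]] ang 0.0
screw62 [[586.2, -158.5]] ang 0.0
screw80 [[586.0, -159.2]] ang 0.0
left [[579.9, -164.5], [547.9, -269.6]] ang -106.9
right [[602.7, -154.0], [567.0, -275.3]] ang -106.4
ware [[779.0, -255.0], [432.7, -242.0]] ang 177.8
tcp px [[259.07507185 216.85616239]]
[]
top proj [[293.48974103 189.67928827]
 [290.6828503  194.41267869]] [[279.86030404 164.74537642]
 [277.6998163  189.08247047]
 [261.245711   200.75346519]
 [292.95004683 178.20899602]]
```

View pics/cmp.png

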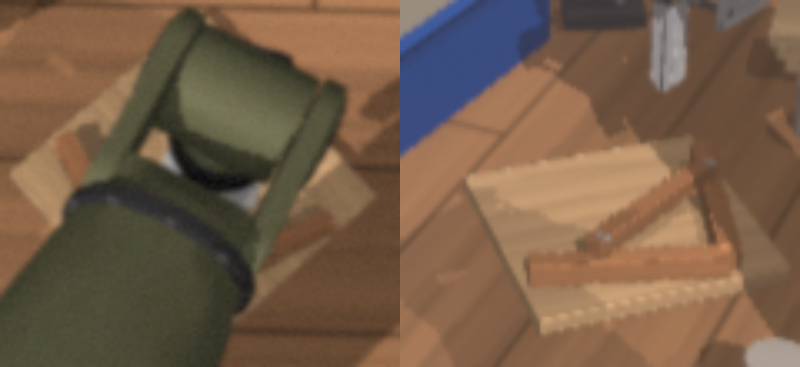

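In the side crop the fingertips show at about (278,156), but the reported TCP projects to (280,165). In the wrist view the tips also show about 17 px lower than expected. Both say the real tips sit about 30 mm above the reported TCP, so the fingers closed just above the brace, whose top is at 62. The square is unmoved at about (565,-240). I'll retry about 30 mm lower by the reading, and check the force on the way down.

```bash
python3 -m crank '[{"offset":[0.003,-0.001,0],"spin":0},{"offset":[0.003,-0.001,-0.01],"spin":0},{"offset":[0.003,-0.001,-0.02],"spin":0},{"offset":[0.003,-0.001,-0.03],"spin":0},{"offset":[0.003,-0.001,-0.04],"spin":0},{"offset":[0.003,-0.001,-0.06],"spin":0},{"offset":[0.003,-0.001,-0.08],"spin":0},{"offset":[0.003,-0.001,-0.085],"spin":0}]' 0.6
python3 -m crank '[{"offset":[0,0,-0.01],"spin":0},{"offset":[0,0,-0.02],"spin":0},{"offset":[0,0,-0.03],"spin":0},{"offset":[0,0,-0.04],"spin":0},{"offset":[0,0,-0.045],"spin":0},{"offset":[0,0,-0.05],"spin":0},{"offset":[0,0,-0.054],"spin":0},{"offset":[0,0,-0.054],"spin":0}]'
python3 - <<'E'
from h import *
s=manip.read_state();c=manip.camera('wrist');sd=manip.camera('side')
print(s['clock'],s['eef_pos'],s['wrist_force'])
a=cv2.resize(c['pixels'],(400,300));b=cv2.resize(sd['pixels'][140:215,230:330],(400,300),interpolation=cv2.INTER_CUBIC)
cv2.imwrite('pics/cmp2.png',cv2.cvtColor(np.hstack([a,b]),cv2.COLOR_RGB2BGR))
E
```

```text
clock: 6.22
eef_pos: [563.6, -242.3, 63.1]
eef_rot: [-3.133, -0.001, 1.28]
wrist_force: [0.2, 0.3, -0.8]
finger_gap: 50.3
clock: 6.88
eef_pos: [563.4, -242.2, 8.5]
eef_rot: [-3.132, -0.001, 1.28]
wrist_force: [-0.3, 0.6, -0.1]
finger_gap: 56.3
6.8833 [ 563.42868786 -242.21654571    8.54056468] [-0.29351443  0.58811427 -0.10654215]
```

View pics/cmp2.png

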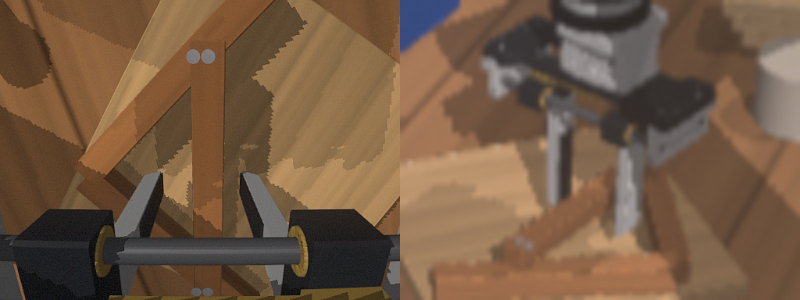

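The fingers now straddle the brace, with their tips at about the height of its underside. I'll go 4 mm lower and close.

```bash
python3 -m crank '[{"offset":[0.001,0,-0.004],"spin":0},{"offset":[0.001,0,-0.004],"spin":0},{"offset":[0.001,0,-0.004],"spin":0},{"offset":[0.001,0,-0.004],"spin":0},{"offset":[0.001,0,-0.004],"spin":0},{"offset":[0.001,0,-0.004],"spin":0},{"offset":[0.001,0,-0.004],"spin":0},{"offset":[0.001,0,-0.004],"spin":0}]' 0 60
python3 - <<'E'
from h import *
s=manip.read_state()
print(s['eef_pos'],s['eef_rot'],s['wrist_force'],s['moment'],s['finger_gap'])
E
```

```text
clock: 7.65
eef_pos: [564.9, -242.5, 5.5]
eef_rot: [-3.134, -0.001, 1.28]
wrist_force: [0.8, -0.4, -0.1]
finger_gap: 19.5
[ 564.93085129 -242.45202504    5.54016682] [-3.13383746e+00 -1.05415991e-03  1.27985219e+00] [ 0.82411403 -0.441206   -0.12430707] [-0.10243581 -0.35522555 -0.00267386] 19.45734213039578
```

Gripped: the gap is 19.5 mm. I'll lift, carry it over to the mould between the model and the beaker, and stop above it to look.

```bash
python3 -m crank '[{"offset":[0,0,0.005],"spin":0},{"offset":[0,0,0.02],"spin":0},{"offset":[0,0,0.045],"spin":0},{"offset":[0,0,0.075],"spin":0},{"offset":[0,0,0.105],"spin":0},{"offset":[-0.002,0.015,0.13],"spin":0},{"offset":[-0.004,0.035,0.145],"spin":-1},{"offset":[-0.006,0.06,0.15],"spin":-2}]'
python3 -m crank '[{"offset":[-0.001,0.03,0],"spin":-0.5},{"offset":[-0.003,0.06,0],"spin":-1},{"offset":[-0.006,0.095,0],"spin":-1.6},{"offset":[-0.008,0.13,0],"spin":-1.6},{"offset":[-0.01,0.165,0],"spin":-1.6},{"offset":[-0.013,0.2,0],"spin":-1.6},{"offset":[-0.016,0.235,0],"spin":-1.6},{"offset":[-0.018,0.27,0],"spin":-1.6}]'
python3 -m crank '[{"offset":[-0.001,0.03,0],"spin":0},{"offset":[-0.002,0.055,0],"spin":0},{"offset":[-0.003,0.075,0],"spin":0},{"offset":[-0.004,0.09,0],"spin":0},{"offset":[-0.004,0.1,0],"spin":0},{"offset":[-0.004,0.104,0],"spin":0},{"offset":[-0.004,0.104,0],"spin":0},{"offset":[-0.004,0.104,0],"spin":0}]'
python3 - <<'E'
from h import *
s=manip.read_state();c=manip.camera('wrist');save(c,'w3')
print(s['clock'],s['eef_pos'],np.degrees(s['eef_rot']),s['wrist_force'],s['moment'])
E
```

```text
clock: 8.32
eef_pos: [559.4, -182.8, 158.6]
eef_rot: [-3.137, -0.001, 1.243]
wrist_force: [0.4, -0.6, -2.2]
finger_gap: 19.6
clock: 8.98
eef_pos: [540.6, 88.8, 158.8]
eef_rot: [-3.137, -0.001, 1.215]
wrist_force: [0.9, 0.8, -1.9]
finger_gap: 19.6
clock: 9.65
eef_pos: [536.6, 192.2, 158.8]
eef_rot: [-3.137, -0.0, 1.214]
wrist_force: [0.1, -0.3, -3.0]
finger_gap: 19.6
9.65 [536.61590718 192.16777492 158.77098415] [-1.79736192e+02 -1.01437960e-02  6.95823216e+01] [ 0.13540207 -0.27622764 -3.03796649] [-0.07107234 -0.06366846  0.01171649]
```

View pics/w3.png

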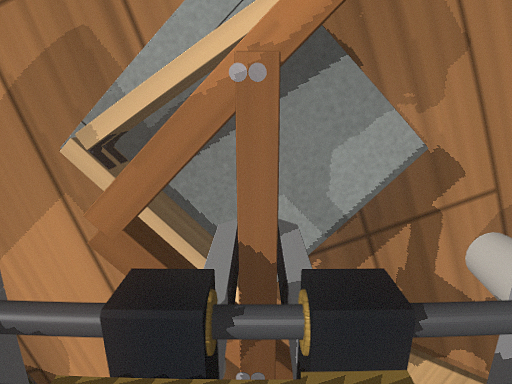

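The wrist view shows the corner at about (90,150). The hinged board runs to the upper right and the fixed board to the lower right, towards (205,265). The brace is square in the fingers (vertical in the picture). I'll fit lines for the angles and positions.

```bash
python3 - <<'E'
from h import *
s=manip.read_state();c=manip.camera('wrist')
g=cv2.cvtColor(c['pixels'],cv2.COLOR_RGB2GRAY)
L=cv2.createLineSegmentDetector().detect(g)[0][:,0]
for l in L:
    if np.hypot(l[2]-l[0],l[3]-l[1])<35 or l[[1,3]].max()>265: continue
    o=[]
    for z in(18,73):
        r=ray(c,[l[:2],l[2:]],z,s);d=r[1]-r[0];o.append((r[:,:2].round(0).tolist(),round(np.degrees(np.arctan2(d[1],d[0]))%180,1)))
    if 10<o[0][1]<30 or 110<o[0][1]<120: print(l.round(),*o)
E
```

```text
[ 86. 149. 236.  39.] ([[373.0, 281.0], [562.0, 325.0]], np.float64(13.0)) ([[402.0, 278.0], [562.0, 315.0]], np.float64(13.0))
[238.  40. 279.   0.] ([[563.0, 323.0], [613.0, 343.0]], np.float64(21.7)) ([[563.0, 314.0], [605.0, 331.0]], np.float64(21.7))
[116. 178.  70. 137.] ([[388.0, 241.0], [361.0, 298.0]], np.float64(115.2)) ([[416.0, 244.0], [393.0, 292.0]], np.float64(115.2))
[206. 259. 148. 207.] ([[443.0, 117.0], [407.0, 198.0]], np.float64(114.3)) ([[462.0, 140.0], [431.0, 208.0]], np.float64(114.3))
[214.  28.  85. 124.] ([[545.0, 342.0], [384.0, 304.0]], np.float64(13.0)) ([[548.0, 329.0], [412.0, 298.0]], np.float64(13.0))
[245.  35. 212.  70.] ([[572.0, 325.0], [529.0, 306.0]], np.float64(23.9)) ([[570.0, 315.0], [534.0, 299.0]], np.float64(23.9))
[393. 107. 342.  48.] ([[690.0, 208.0], [657.0, 281.0]], np.float64(114.3)) ([[670.0, 217.0], [642.0, 278.0]], np.float64(114.3))
[ 59. 151. 104. 191.] ([[343.0, 290.0], [369.0, 232.0]], np.float64(114.4)) ([[377.0, 285.0], [399.0, 237.0]], np.float64(114.4))
[282.  62. 341.   0.] ([[597.0, 289.0], [670.0, 323.0]], np.float64(
[... 257 characters left out ...]
4.5)) ([[485.0, 337.0], [450.0, 321.0]], np.float64(24.5))
[188.  97. 130. 160.] ([[496.0, 291.0], [412.0, 253.0]], np.float64(24.5)) ([[507.0, 287.0], [436.0, 254.0]], np.float64(24.5))
[422. 141. 395. 109.] ([[711.0, 163.0], [691.0, 206.0]], np.float64(114.7)) ([[687.0, 179.0], [671.0, 215.0]], np.float64(114.7))
[347. 220. 394. 178.] ([[610.0, 107.0], [672.0, 135.0]], np.float64(24.5)) ([[603.0, 131.0], [655.0, 155.0]], np.float64(24.5))
[195.  81. 143. 119.] ([[509.0, 302.0], [443.0, 287.0]], np.float64(12.9)) ([[518.0, 296.0], [462.0, 283.0]], np.float64(12.9))
[321.  26. 288.  58.] ([[644.0, 308.0], [604.0, 290.0]], np.float64(24.3)) ([[631.0, 301.0], [598.0, 286.0]], np.float64(24.3))
```

The mould lies at -65.5° and the held square at -65.4°, so no turn is needed. The hinged board is at -0.20 rad. The gaps to the fixed face and to the hinge are about 14 mm and 59 mm, so going straight down here is clear.

```bash
python3 -m crank '[{"offset":[0,0,-0.02],"spin":0},{"offset":[0,0,-0.05],"spin":0},{"offset":[0,0,-0.08],"spin":0},{"offset":[0,0,-0.105],"spin":0},{"offset":[0,0,-0.125],"spin":0},{"offset":[0,0,-0.14],"spin":0},{"offset":[0,0,-0.148],"spin":0},{"offset":[0,0,-0.151],"spin":0}]'
python3 -m crank '[{"offset":[-0.001,-0.0005,-0.001],"spin":0},{"offset":[-0.002,-0.001,-0.001],"spin":0},{"offset":[-0.003,-0.0014,-0.001],"spin":0},{"offset":[-0.004,-0.0018,-0.001],"spin":0},{"offset":[-0.005,-0.0023,-0.001],"spin":0},{"offset":[-0.006,-0.0027,-0.001],"spin":0},{"offset":[-0.007,-0.0032,-0.001],"spin":0},{"offset":[-0.007,-0.0032,-0.001],"spin":0}]'
python3 -m crank '[{"offset":[-0.001,-0.0005,0],"spin":0},{"offset":[-0.002,-0.001,0],"spin":0},{"offset":[-0.003,-0.0014,0],"spin":0},{"offset":[-0.003,-0.0014,0],"spin":0},{"offset":[-0.003,-0.0014,0],"spin":0},{"offset":[-0.003,-0.0014,0],"spin":0},{"offset":[-0.003,-0.0014,0],"spin":0},{"offset":[-0.003,-0.0014,0],"spin":0}]'
```

```text
clock: 10.42
eef_pos: [536.4, 191.2, 6.8]
eef_rot: [-3.136, 0.001, 1.213]
wrist_force: [-0.0, 1.3, -2.1]
finger_gap: 19.5
clock: 11.08
eef_pos: [529.2, 188.0, 5.9]
eef_rot: [-3.136, 0.001, 1.213]
wrist_force: [1.0, -0.5, -1.5]
finger_gap: 19.8
clock: 11.75
eef_pos: [526.2, 186.6, 5.9]
eef_rot: [-3.136, 0.001, 1.213]
wrist_force: [-0.4, 0.4, -2.0]
finger_gap: 19.3
```

```bash
cat > st.py <<'E'
from h import *
s=manip.read_state();a=np.radians(-65.45);X=np.array([np.cos(a),np.sin(a)]);Y=np.array([-X[1],X[0]])
p,f=s['eef_pos'],s['wrist_force']
print('t%.2f x %.1f y %.1f z %.1f yaw %.2f roll %.2f pit %.2f | Fx %.1f Fy %.1f Fz %.1f Mz %.2f'%(s['clock'],p[:2]@X,p[:2]@Y,p[2],*np.degrees(s['eef_rot'])[[2,0,1]],f[:2]@X,f[:2]@Y,f[2],s['moment'][2]))
E
python3 -m crank '[{"offset":[-0.001,-0.0004,0],"spin":0},{"offset":[-0.002,-0.0008,0],"spin":0},{"offset":[-0.002,-0.0008,0],"spin":0},{"offset":[-0.002,-0.0008,0],"spin":0},{"offset":[-0.002,-0.0008,0],"spin":0},{"offset":[-0.002,-0.0008,0],"spin":0},{"offset":[-0.002,-0.0008,0],"spin":0},{"offset":[-0.002,-0.0008,0],"spin":0}]'>/dev/null; python3 st.py
python3 -m crank '[{"offset":[-0.001,-0.0004,0],"spin":0},{"offset":[-0.001,-0.0004,0],"spin":0},{"offset":[-0.001,-0.0004,0],"spin":0},{"offset":[-0.001,-0.0004,0],"spin":0},{"offset":[-0.001,-0.0004,0],"spin":0},{"offset":[-0.001,-0.0004,0],"spin":0},{"offset":[-0.001,-0.0004,0],"spin":0},{"offset":[-0.001,-0.0004,0],"spin":0}]'>/dev/null; python3 st.py
python3 -m crank '[{"offset":[-0.001,-0.0004,0],"spin":0},{"offset":[-0.001,-0.0004,0],"spin":0},{"offset":[-0.001,-0.0004,0],"spin":0},{"offset":[-0.001,-0.0004,0],"spin":0},{"offset":[-0.001,-0.0004,0],"spin":0},{"offset":[-0.001,-0.0004,0],"spin":0},{"offset":[-0.001,-0.0004,0],"spin":0},{"offset":[-0.001,-0.0004,0],"spin":0}]'>/dev/null; python3 st.py
```

```text
t12.42 x 48.8 y 554.0 z 5.9 yaw 69.51 roll -179.67 pit 0.04 | Fx 0.4 Fy -0.3 Fz -2.2 Mz 0.05
t13.08 x 48.8 y 553.0 z 5.9 yaw 69.51 roll -179.67 pit 0.04 | Fx 0.6 Fy -0.2 Fz -2.1 Mz -0.00
t13.75 x 48.7 y 551.9 z 5.9 yaw 69.51 roll -179.67 pit 0.04 | Fx 0.4 Fy 0.3 Fz -2.5 Mz 0.05
```

```bash
python3 -m crank '[{"offset":[-0.0005,-0.0002,0],"spin":0},{"offset":[-0.001,-0.0004,0],"spin":0},{"offset":[-0.001,-0.0004,0],"spin":0},{"offset":[-0.001,-0.0004,0],"spin":0},{"offset":[-0.001,-0.0004,0],"spin":0},{"offset":[-0.001,-0.0004,0],"spin":0},{"offset":[-0.001,-0.0004,0],"spin":0},{"offset":[-0.001,-0.0004,0],"spin":0}]'>/dev/null; python3 st.py
python3 -m crank '[{"offset":[-0.0005,-0.0002,0],"spin":0},{"offset":[-0.001,-0.0004,0],"spin":0},{"offset":[-0.001,-0.0004,0],"spin":0},{"offset":[-0.001,-0.0004,0],"spin":0},{"offset":[-0.001,-0.0004,0],"spin":0},{"offset":[-0.001,-0.0004,0],"spin":0},{"offset":[-0.001,-0.0004,0],"spin":0},{"offset":[-0.001,-0.0004,0],"spin":0}]'>/dev/null; python3 st.py
```

```text
t14.42 x 48.7 y 551.4 z 6.1 yaw 69.50 roll -179.73 pit -0.01 | Fx 0.4 Fy 4.8 Fz -3.9 Mz -0.05
t15.08 x 48.7 y 551.5 z 6.5 yaw 69.50 roll -179.85 pit -0.11 | Fx 0.5 Fy 8.1 Fz -4.5 Mz -0.02
```

Leg A meets the fixed board at y≈551.5, with a stiffness near 8 N/mm and no moment, so it is flush. I'll back off about 0.7 mm and slide along towards the hinge.

```bash
python3 -m crank '[{"offset":[0.0006,0.0003,-0.0005],"spin":0},{"offset":[-0.0006,0.003,-0.0005],"spin":0},{"offset":[-0.002,0.006,-0.0005],"spin":0},{"offset":[-0.0035,0.0095,-0.0005],"spin":0},{"offset":[-0.005,0.013,-0.0005],"spin":0},{"offset":[-0.0067,0.0165,-0.0005],"spin":0},{"offset":[-0.0082,0.02,-0.0005],"spin":0},{"offset":[-0.0094,0.022,-0.0005],"spin":0}]'>/dev/null; python3 st.py
python3 -m crank '[{"offset":[-0.001,0.0022,0],"spin":0},{"offset":[-0.002,0.0044,0],"spin":0},{"offset":[-0.003,0.0066,0],"spin":0},{"offset":[-0.004,0.0088,0],"spin":0},{"offset":[-0.005,0.011,0],"spin":0},{"offset":[-0.006,0.0132,0],"spin":0},{"offset":[-0.007,0.0153,0],"spin":0},{"offset":[-0.007,0.0153,0],"spin":0}]'>/dev/null; python3 st.py
```

```text
t15.75 x 24.3 y 552.1 z 6.0 yaw 69.51 roll -179.86 pit -0.12 | Fx 1.4 Fy -0.1 Fz -2.4 Mz -0.21
t16.42 x 7.1 y 552.1 z 6.0 yaw 69.53 roll -179.86 pit -0.12 | Fx 0.6 Fy 0.9 Fz -3.0 Mz -0.16
```

```bash
python3 -m crank '[{"offset":[-0.0008,0.0018,0],"spin":0},{"offset":[-0.0016,0.0036,0],"spin":0},{"offset":[-0.0025,0.0054,0],"spin":0},{"offset":[-0.0033,0.0073,0],"spin":0},{"offset":[-0.0042,0.0091,0],"spin":0},{"offset":[-0.0046,0.01,0],"spin":0},{"offset":[-0.0046,0.01,0],"spin":0},{"offset":[-0.0046,0.01,0],"spin":0}]'>/dev/null; python3 st.py
python3 -m crank '[{"offset":[-0.0004,0.0009,0],"spin":0},{"offset":[-0.0008,0.0018,0],"spin":0},{"offset":[-0.0008,0.0018,0],"spin":0},{"offset":[-0.0008,0.0018,0],"spin":0},{"offset":[-0.0008,0.0018,0],"spin":0},{"offset":[-0.0008,0.0018,0],"spin":0},{"offset":[-0.0008,0.0018,0],"spin":0},{"offset":[-0.0008,0.0018,0],"spin":0}]'>/dev/null; python3 st.py
python3 -m crank '[{"offset":[-0.0004,0.0009,0],"spin":0},{"offset":[-0.0006,0.0014,0],"spin":0},{"offset":[-0.0006,0.0014,0],"spin":0},{"offset":[-0.0006,0.0014,0],"spin":0},{"offset":[-0.0006,0.0014,0],"spin":0},{"offset":[-0.0006,0.0014,0],"spin":0},{"offset":[-0.0006,0.0014,0],"spin":0},{"offset":[-0.0006,0.0014,0],"spin":0}]'>/dev/null; python3 st.py
```

```text
t17.08 x -4.0 y 551.9 z 6.0 yaw 69.54 roll -179.84 pit -0.11 | Fx 1.1 Fy 0.3 Fz -2.5 Mz -0.14
t17.75 x -5.6 y 552.3 z 6.1 yaw 69.55 roll -179.90 pit -0.12 | Fx 4.1 Fy 2.6 Fz -2.2 Mz 0.01
t18.42 x -6.1 y 552.8 z 6.4 yaw 69.57 roll 179.99 pit -0.10 | Fx 9.1 Fy 2.2 Fz -3.2 Mz 0.23
```

```bash
python3 -m crank '[{"offset":[-0.0005,-0.0002,-0.0004],"spin":0},{"offset":[-0.001,-0.0004,-0.0004],"spin":0},{"offset":[-0.0015,-0.0006,-0.0004],"spin":0},{"offset":[-0.002,-0.0007,-0.0004],"spin":0},{"offset":[-0.002,-0.0007,-0.0004],"spin":0},{"offset":[-0.002,-0.0007,-0.0004],"spin":0},{"offset":[-0.002,-0.0007,-0.0004],"spin":0},{"offset":[-0.002,-0.0007,-0.0004],"spin":0}]'>/dev/null; python3 st.py
```

```text
t19.08 x -5.7 y 551.8 z 6.5 yaw 69.57 roll 179.83 pit -0.17 | Fx 6.7 Fy 6.2 Fz -2.6 Mz 0.02
```

```bash
python3 -m crank '[{"offset":[-0.0014,0.0005,-0.0004],"spin":0},{"offset":[-0.0016,0.0006,-0.0004],"spin":0},{"offset":[-0.0016,0.0006,-0.0004],"spin":0},{"offset":[-0.0016,0.0006,-0.0004],"spin":0},{"offset":[-0.0016,0.0006,-0.0004],"spin":0},{"offset":[-0.0016,0.0006,-0.0004],"spin":0},{"offset":[-0.0016,0.0006,-0.0004],"spin":0},{"offset":[-0.0016,0.0006,-0.0004],"spin":0}]'>/dev/null; python3 st.py
python3 - <<'E'
from h import *
s=manip.read_state();c=manip.camera('wrist');save(c,'w4')
t=manip.camera('top');save(t,'t4')
for n,c,ss,zs in(('w',c,s,(42,73)),('t',t,None,(73,))):
    g=cv2.cvtColor(c['pixels'],cv2.COLOR_RGB2GRAY)
    for l in cv2.createLineSegmentDetector().detect(g)[0][:,0]:
        if np.hypot(l[2]-l[0],l[3]-l[1])<(35 if n=='w' else 15): continue
        r=ray(c,[l[:2],l[2:]],73,ss);d=r[1]-r[0];a=np.degrees(np.arctan2(d[1],d[0]))%180
        if (15<a<32 or 105<a<122) and 330<r[:,0].min() and r[:,0].max()<720 and r[:,1].min()>30: print(n,l.round(),r[:,:2].round(0).tolist(),a.round(1))
E
python3 st.py
```

```text
t19.75 x -5.8 y 552.1 z 6.8 yaw 69.57 roll 179.63 pit -0.24 | Fx 10.2 Fy 6.3 Fz -1.4 Mz 0.08
w [122. 151. 258.  -1.] [[462.0, 306.0], [538.0, 342.0]] 25.0
w [144.  61.  96. 117.] [[486.0, 336.0], [458.0, 323.0]] 24.9
w [ 39. 250.  93. 185.] [[403.0, 278.0], [443.0, 297.0]] 25.6
w [ 96. 118.  46. 179.] [[457.0, 323.0], [424.0, 307.0]] 24.9
w [136.  63. 112.  91.] [[483.0, 337.0], [469.0, 330.0]] 24.2
w [ 94. 301.   7. 230.] [[415.0, 244.0], [393.0, 292.0]] 114.8
w [106. 301. 130. 269.] [[421.0, 242.0], [440.0, 254.0]] 31.4
w [ 43. 183.   9. 226.] [[421.0, 306.0], [395.0, 294.0]] 24.9
w [195.  -1. 149.  52.] [[515.0, 350.0], [490.0, 339.0]] 24.8
w [ 69. 242.  97. 265.] [[419.0, 276.0], [426.0, 261.0]] 114.7
w [ 80. 282.  41. 250.] [[414.0, 256.0], [404.0, 277.0]] 114.7
w [111.  91.  40. 177.] [[469.0, 330.0], [421.0, 309.0]] 24.4
w [509.  95. 462.  31.] [[628.0, 271.0], [613.0, 303.0]] 114.6
w [123. 274.  87. 244.] [[436.0, 252.0], [427.0, 272.0]] 114.3
w [344.   1. 280.  67.] [[570.0, 329.0], [538.0, 315.0]] 24.8
w [ 36. 182.   6. 219.] [[419.0, 308.0], [395.0, 297.0]] 24.3
w [138. 217. 196. 267.] [[455.0, 276.0], [470.0, 244.0]] 114.5
w [232. 117. 152. 201.] [[512.0, 303.0], [465.0, 281.0]] 24.8
t [178. 218. 149. 231.] [[482.0, 98.0], [441.0, 183.0]] 115.2
t [143. 232. 126. 239.] [[437.0, 201.0], [415.0, 251.0]] 113.4
t [130. 245. 191. 219.] [[398.0, 236.0], [479.0, 58.0]] 114.5
t [ 23. 146.   9. 152.] [[698.0, 620.0], [679.0, 666.0]] 112.9
t [179. 173. 169. 149.] [[620.0, 103.0], [696.0, 139.0]] 25.5
t [187. 226. 171. 232.] [[460.0, 69.0], [440.0, 116.0]] 112.4
t [ 80. 194.  83. 212.] [[546.0, 409.0], [492.0, 393.0]] 16.2
t [126. 202. 119. 186.] [[527.0, 261.0], [575.0, 287.0]] 27.8
t [172. 248. 135. 261.] [[391.0, 110.0], [350.0, 218.0]] 111.0
t [167. 233. 144. 243.] [[436.0, 127.0], [405.0, 194.0]] 114.6
t19.85 x -5.8 y 552.1 z 6.8 yaw 69.58 roll 179.62 pit -0.25 | Fx 10.4 Fy 7.7 Fz -1.6 Mz 0.08
```

The forces are right and the lines show the corner square to within about 0.3°. But the load has tilted the tool about 0.8° since the grasp, which is near the 0.018 rad limit. I'll back off 1 mm, press lightly down on the base to level the square, then press in again.

```bash
python3 -m crank '[{"offset":[0.001,-0.0004,0],"spin":0},{"offset":[0.0026,-0.001,0],"spin":0},{"offset":[0.0026,-0.001,-0.001],"spin":0},{"offset":[0.0026,-0.001,-0.002],"spin":0},{"offset":[0.0026,-0.001,-0.0025],"spin":0},{"offset":[0.0026,-0.001,-0.003],"spin":0},{"offset":[0.0026,-0.001,-0.003],"spin":0},{"offset":[0.0026,-0.001,-0.003],"spin":0}]'>/dev/null; python3 st.py
python3 -m crank '[{"offset":[0,0,-0.0005],"spin":0},{"offset":[0,0,-0.001],"spin":0},{"offset":[0,0,-0.001],"spin":0},{"offset":[0,0,-0.001],"spin":0},{"offset":[0,0,-0.001],"spin":0},{"offset":[0,0,-0.001],"spin":0},{"offset":[0,0,-0.001],"spin":0},{"offset":[0,0,-0.001],"spin":0}]'>/dev/null; python3 st.py
```

```text
t20.52 x -3.8 y 554.6 z 5.4 yaw 69.58 roll 179.56 pit -0.30 | Fx 3.3 Fy -4.0 Fz 17.4 Mz 0.09
t21.18 x -3.9 y 554.8 z 5.4 yaw 69.59 roll 179.55 pit -0.33 | Fx 1.7 Fy -3.7 Fz 12.4 Mz 0.16
```

```bash
python3 - <<'E'
from h import *
s=manip.read_state();print(s['moment'],s['wrist_force'])
c=manip.camera('wrist');save(c,'w5')
sd=manip.camera('side');save(sd,'s5')
a=cv2.resize(c['pixels'],(400,300));b=cv2.resize(sd['pixels'][235:355,150:310],(400,300),interpolation=cv2.INTER_CUBIC)
cv2.imwrite('pics/cmp3.png',cv2.cvtColor(np.hstack([a,b]),cv2.COLOR_RGB2BGR))
E
```

```text
[-0.54253653  1.13402664  0.16418537] [-2.65382424 -3.10551554 12.36111718]
```

View pics/cmp3.png

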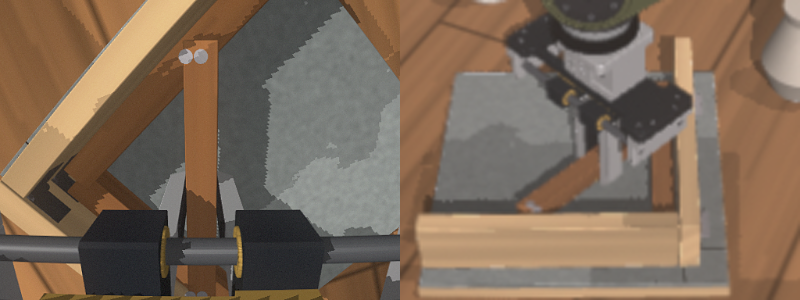

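The view shows the square seated close in the corner, lying flat. The z reading on the base (5.4) equals the one at the grasp, so the square is level and the tilt is in the tool. I'll press in again while resting lightly on the base, first against the fixed board and then against both.

```bash
python3 -m crank '[{"offset":[-0.0007,-0.0002,0],"spin":0},{"offset":[-0.0014,-0.0004,0],"spin":0},{"offset":[-0.0021,-0.0006,0],"spin":0},{"offset":[-0.0028,-0.0008,0],"spin":0},{"offset":[-0.0035,-0.001,0],"spin":0},{"offset":[-0.0038,-0.001,0],"spin":0},{"offset":[-0.0038,-0.001,0],"spin":0},{"offset":[-0.0038,-0.001,0],"spin":0}]'>/dev/null; python3 st.py
python3 -m crank '[{"offset":[-0.0009,0.0001,-0.0002],"spin":0},{"offset":[-0.0014,0.0003,-0.0002],"spin":0},{"offset":[-0.0016,0.0005,-0.0002],"spin":0},{"offset":[-0.0016,0.0005,-0.0002],"spin":0},{"offset":[-0.0016,0.0005,-0.0002],"spin":0},{"offset":[-0.0016,0.0005,-0.0002],"spin":0},{"offset":[-0.0016,0.0005,-0.0002],"spin":0},{"offset":[-0.0016,0.0005,-0.0002],"spin":0}]'>/dev/null; python3 st.py
```

```text
t21.95 x -4.6 y 552.1 z 6.0 yaw 69.58 roll 179.44 pit -0.44 | Fx 1.8 Fy 7.9 Fz 4.5 Mz -0.07
t22.62 x -5.0 y 552.3 z 6.5 yaw 69.58 roll 179.25 pit -0.54 | Fx 6.9 Fy 7.9 Fz 2.9 Mz 0.03
```

```bash
python3 -m crank '[{"offset":[-0.0016,0.0006,-0.0006],"spin":0},{"offset":[-0.0016,0.0006,-0.0006],"spin":0},{"offset":[-0.0016,0.0006,-0.0006],"spin":0},{"offset":[-0.0016,0.0006,-0.0006],"spin":0},{"offset":[-0.0016,0.0006,-0.0006],"spin":0},{"offset":[-0.0016,0.0006,-0.0006],"spin":0},{"offset":[-0.0016,0.0006,-0.0006],"spin":0},{"offset":[-0.0016,0.0006,-0.0006],"spin":0}]'>/dev/null; python3 st.py
python3 - <<'E'
from h import *
s=manip.read_state();c=manip.camera('wrist');save(c,'w6')
g=cv2.cvtColor(c['pixels'],cv2.COLOR_RGB2GRAY)
for l in cv2.createLineSegmentDetector().detect(g)[0][:,0]:
    if np.hypot(l[2]-l[0],l[3]-l[1])<35: continue
    r=ray(c,[l[:2],l[2:]],73,s);d=r[1]-r[0];a=np.degrees(np.arctan2(d[1],d[0]))%180
    if 20<a<30 or 110<a<120: print(l.round(),r[:,:2].round(0).tolist(),a.round(1))
E
```

```text
t23.28 x -5.3 y 552.5 z 6.6 yaw 69.58 roll 179.05 pit -0.63 | Fx 8.2 Fy 8.7 Fz 4.6 Mz 0.08
[ 94. 182. 142. 127.] [[444.0, 298.0], [475.0, 312.0]] 25.0
[ 41. 184.   8. 224.] [[421.0, 306.0], [396.0, 294.0]] 24.8
[143. 126. 257.  -1.] [[475.0, 312.0], [538.0, 341.0]] 25.1
[137.  67.  43. 180.] [[483.0, 335.0], [423.0, 307.0]] 25.0
[ 36. 252.  94. 182.] [[401.0, 277.0], [444.0, 298.0]] 25.6
[  8. 271.  44. 300.] [[383.0, 273.0], [392.0, 253.0]] 114.7
[139.  58.  89. 116.] [[485.0, 338.0], [455.0, 324.0]] 24.1
[  7. 227.  35. 250.] [[395.0, 293.0], [402.0, 278.0]] 114.8
[ 36. 255.   4. 229.] [[401.0, 276.0], [393.0, 293.0]] 114.6
[194.  -1. 146.  54.] [[515.0, 350.0], [488.0, 338.0]] 24.9
[490.  73. 441.   7.] [[622.0, 282.0], [607.0, 314.0]] 114.1
[ 67. 242.  95. 265.] [[419.0, 276.0], [425.0, 261.0]] 114.9
[165. 267. 130. 238.] [[456.0, 249.0], [448.0, 268.0]] 114.8
[ 88. 117.  38. 178.] [[455.0, 324.0], [421.0, 309.0]] 24.4
[123. 276.  84. 243.] [[436.0, 252.0], [426.0, 273.0]] 114.4
[ 34. 182.   3. 221.] [[418.0, 308.0], [395.0, 297.0]] 24.3
[137. 218. 193. 266.] [[455.0, 276.0], [469.0, 245.0]] 114.7
[233. 115. 137. 216.] [[513.0, 303.0], [455.0, 276.0]] 24.7
[275.   3. 197.  87.] [[544.0, 338.0], [503.0, 319.0]] 24.8
[344.   0. 315.  31.] [[570.0, 329.0], [555.0, 322.0]] 25.4
[312.  33. 281.  66.] [[554.0, 322.0], [538.0, 314.0]] 25.0
```

Both forces held at 7–9 N for over a second, and the lines show the corner square to within about 0.3–0.5°. To find out whether the square really tilted with the tool, I'll compare where the screws sit in the wrist frames, since the camera is fixed to the tool.

```bash
python3 - <<'E'
from h import *
G=lambda n:cv2.imread(f'pics/{n}.png',0)
a=G('w3')
for n in('w3','w4','w5','w6'):
    b=G(n)
    res=[]
    for (u,v,w,h) in((228,60,40,23),(262,44,24,30)):
        t=cv2.resize(a[v:v+h,u:u+w],None,fx=8,fy=8,interpolation=cv2.INTER_CUBIC)
        S=cv2.resize(b[v-8:v+h+8,u-8:u+w+8],None,fx=8,fy=8,interpolation=cv2.INTER_CUBIC)
        m=cv2.matchTemplate(S,t,cv2.TM_CCOEFF_NORMED);_,mx,_,p=cv2.minMaxLoc(m);res.append((p[0]/8-8,p[1]/8-8,round(mx,2)))
    print(n,res)
# sensitivity: screw pos in tool frame, slip rotation about tool y
c=manip.camera('wrist');H=np.linalg.inv(np.array(c['hand_eye']))
def pt(p):
    q=H[:3,:3]@p+H[:3,3];m=q[:2]/q[2];m=m*(1+c['k1']*(m@m));return m*[c['fx'],c['fy']]+[c['cx'],c['cy']]
for zt in(-30,-45,-60): 
    print(zt,pt(np.array([83,0,zt])),pt(np.array([83,0,zt+83*np.radians(1)])))
E
```

```text
w3 [(0.0, 0.0, 1.0), (0.0, 0.0, 1.0)]
w4 [(-0.125, 0.5, 0.61), (-0.375, 7.375, 0.57)]
w5 [(-0.125, 0.375, 0.65), (-0.375, 7.25, 0.56)]
w6 [(0.0, 0.375, 0.69), (-0.25, 7.25, 0.57)]
-30 [259.49318962  84.40884641] [259.475787    84.53250389]
-45 [259.69160177  82.99910018] [259.67085859  83.14647423]
-60 [259.93030385  81.30334947] [259.90515731  81.48197826]
```

That test is too insensitive to decide it. I'll settle it by resting the square on the base 1.5 mm off the boards and re-gripping it there, so it is certainly flat, then pressing once more.

```bash
python3 -m crank '[{"offset":[0.001,-0.0004,0],"spin":0},{"offset":[0.002,-0.0007,0],"spin":0},{"offset":[0.002,-0.0007,-0.0005],"spin":0},{"offset":[0.002,-0.0007,-0.001],"spin":0},{"offset":[0.002,-0.0007,-0.0012],"spin":0},{"offset":[0.002,-0.0007,-0.0012],"spin":0},{"offset":[0.002,-0.0007,-0.0012],"spin":0},{"offset":[0.002,-0.0007,-0.0012],"spin":0}]'>/dev/null; python3 st.py
python3 -m crank '[{"offset":[0,0,0],"spin":0},{"offset":[0,0,0],"spin":0},{"offset":[0,0,0],"spin":0},{"offset":[0,0,0],"spin":0},{"offset":[0,0,0],"spin":0},{"offset":[0,0,0],"spin":0},{"offset":[0,0,0],"spin":0},{"offset":[0,0,0],"spin":0}]' 0.35
python3 st.py
python3 -m crank '[{"offset":[0,0,0],"spin":0},{"offset":[0,0,0],"spin":0},{"offset":[0,0,0],"spin":0},{"offset":[0,0,0],"spin":0},{"offset":[0,0,0],"spin":0},{"offset":[0,0,0],"spin":0},{"offset":[0,0,0],"spin":0},{"offset":[0,0,0],"spin":0}]' 0 60
python3 st.py
```

```text
t24.05 x -4.1 y 553.8 z 5.7 yaw 69.59 roll 179.09 pit -0.62 | Fx 0.2 Fy -1.8 Fz 9.0 Mz 0.03
clock: 24.72
eef_pos: [502.1, 233.8, 5.7]
eef_rot: [3.126, -0.011, 1.214]
wrist_force: [0.4, 0.1, 0.0]
finger_gap: 32.7
t24.72 x -4.1 y 553.9 z 5.7 yaw 69.58 roll 179.09 pit -0.62 | Fx 0.1 Fy 0.4 Fz 0.0 Mz -0.03
clock: 25.38
eef_pos: [502.1, 233.8, 5.7]
eef_rot: [3.126, -0.011, 1.215]
wrist_force: [-0.7, -0.9, 2.4]
finger_gap: 19.6
t25.38 x -4.1 y 553.9 z 5.7 yaw 69.59 roll 179.09 pit -0.62 | Fx 0.5 Fy -1.0 Fz 2.4 Mz -0.05
```

```bash
python3 -m crank '[{"offset":[-0.0004,-0.0001,0.0003],"spin":0},{"offset":[-0.001,-0.0003,0.0003],"spin":0},{"offset":[-0.0016,-0.0006,0.0003],"spin":0},{"offset":[-0.0022,-0.0008,0.0003],"spin":0},{"offset":[-0.0028,-0.001,0.0003],"spin":0},{"offset":[-0.0029,-0.001,0.0003],"spin":0},{"offset":[-0.0029,-0.001,0.0003],"spin":0},{"offset":[-0.0029,-0.001,0.0003],"spin":0}]'>/dev/null; python3 st.py
```

```text
t26.05 x -4.2 y 552.5 z 6.6 yaw 69.59 roll 178.91 pit -0.78 | Fx -0.3 Fy 10.0 Fz -3.0 Mz -0.04
```

```bash
python3 -m crank '[{"offset":[-0.0012,0.0001,-0.0004],"spin":0},{"offset":[-0.0014,0.0005,-0.0004],"spin":0},{"offset":[-0.0016,0.001,-0.0004],"spin":0},{"offset":[-0.0018,0.0014,-0.0004],"spin":0},{"offset":[-0.0018,0.0014,-0.0004],"spin":0},{"offset":[-0.0018,0.0014,-0.0004],"spin":0},{"offset":[-0.0018,0.0014,-0.0004],"spin":0},{"offset":[-0.0018,0.0014,-0.0004],"spin":0}]'>/dev/null; python3 st.py
python3 -m crank '[{"offset":[-0.0017,0.0006,-0.0004],"spin":0},{"offset":[-0.0017,0.0006,-0.0004],"spin":0},{"offset":[-0.0017,0.0006,-0.0004],"spin":0},{"offset":[-0.0017,0.0006,-0.0004],"spin":0},{"offset":[-0.0017,0.0006,-0.0004],"spin":0},{"offset":[-0.0017,0.0006,-0.0004],"spin":0},{"offset":[-0.0017,0.0006,-0.0004],"spin":0},{"offset":[-0.0017,0.0006,-0.0004],"spin":0}]'>/dev/null; python3 st.py
```

```text
t26.72 x -5.3 y 552.7 z 6.7 yaw 69.59 roll 178.71 pit -0.85 | Fx 7.4 Fy 6.9 Fz -0.1 Mz -0.07
t27.38 x -5.3 y 552.9 z 7.0 yaw 69.59 roll 178.50 pit -0.93 | Fx 8.4 Fy 7.0 Fz -0.4 Mz -0.03
```

Both boards held at about 7–8 N, with about 0.6° of tool tilt since the re-grip. I'll do one more call with slightly more push on the fixed board, then draw out.

```bash
python3 -m crank '[{"offset":[-0.002,0.0003,-0.0008],"spin":0},{"offset":[-0.002,0.0003,-0.0008],"spin":0},{"offset":[-0.002,0.0003,-0.0008],"spin":0},{"offset":[-0.002,0.0003,-0.0008],"spin":0},{"offset":[-0.002,0.0003,-0.0008],"spin":0},{"offset":[-0.002,0.0003,-0.0008],"spin":0},{"offset":[-0.002,0.0003,-0.0008],"spin":0},{"offset":[-0.002,0.0003,-0.0008],"spin":0}]'>/dev/null; python3 st.py
python3 -m crank '[{"offset":[0.0015,-0.0006,0],"spin":0},{"offset":[0.003,-0.0015,0.0005],"spin":0},{"offset":[0.006,-0.003,0.001],"spin":0},{"offset":[0.011,-0.005,0.001],"spin":0},{"offset":[0.017,-0.008,0.001],"spin":0},{"offset":[0.023,-0.011,0.001],"spin":0},{"offset":[0.028,-0.014,0.001],"spin":0},{"offset":[0.03,-0.015,0.001],"spin":0}]'>/dev/null; python3 st.py
python3 -m crank '[{"offset":[0,0,0.01],"spin":0},{"offset":[0,0,0.025],"spin":0},{"offset":[0,0,0.05],"spin":0},{"offset":[0,0,0.08],"spin":0},{"offset":[0,0,0.11],"spin":0},{"offset":[0,-0.01,0.135],"spin":0},{"offset":[0,-0.02,0.145],"spin":0},{"offset":[0,-0.03,0.15],"spin":0}]'>/dev/null; python3 st.py
python3 - <<'E'
from h import *
s=manip.read_state();c=manip.camera('wrist');save(c,'w7')
g=cv2.cvtColor(c['pixels'],cv2.COLOR_RGB2GRAY)
for l in cv2.createLineSegmentDetector().detect(g)[0][:,0]:
    if np.hypot(l[2]-l[0],l[3]-l[1])<40: continue
    r=ray(c,[l[:2],l[2:]],73,s);d=r[1]-r[0];a=np.degrees(np.arctan2(d[1],d[0]))%180
    if 20<a<30 or 110<a<120: print(l.round(),r[:,:2].round(0).tolist(),a.round(1))
E
```

```text
t28.05 x -5.2 y 553.0 z 7.2 yaw 69.58 roll 178.25 pit -1.04 | Fx 8.4 Fy 8.3 Fz 1.8 Mz -0.07
t28.72 x 21.8 y 574.5 z 8.1 yaw 69.55 roll 178.25 pit -1.04 | Fx -0.5 Fy 0.4 Fz -2.2 Mz -0.08
t29.38 x 49.7 y 562.2 z 160.0 yaw 69.57 roll 178.12 pit -1.13 | Fx 0.4 Fy 0.4 Fz -2.7 Mz -0.00
[136. 217. 195. 268.] [[418.0, 200.0], [448.0, 133.0]] 114.2
[ 84. 145. 210.  -1.] [[403.0, 278.0], [553.0, 349.0]] 25.2
[180.  -0.  93. 101.] [[529.0, 357.0], [428.0, 310.0]] 24.9
[115. 176.  67. 134.] [[416.0, 243.0], [393.0, 292.0]] 115.2
[ 93. 102.  56. 146.] [[427.0, 309.0], [379.0, 287.0]] 24.6
[207. 258. 148. 206.] [[463.0, 138.0], [432.0, 206.0]] 114.3
[ 55. 148. 102. 190.] [[377.0, 285.0], [400.0, 235.0]] 114.3
[278.   0. 116. 175.] [[604.0, 329.0], [418.0, 244.0]] 24.6
[318.  28. 281.  66.] [[629.0, 297.0], [589.0, 279.0]] 24.2
[235. 113. 168. 183.] [[539.0, 256.0], [459.0, 220.0]] 24.6
[283.  60. 341.   0.] [[592.0, 283.0], [654.0, 311.0]] 24.5
[121. 229. 208. 138.] [[399.0, 195.0], [508.0, 245.0]] 24.7
[239.   0. 127. 122.] [[574.0, 340.0], [448.0, 282.0]] 24.4
[164. 266. 122. 231.] [[421.0, 145.0], [399.0, 193.0]] 114.5
[171.  71. 236.   1.] [[501.0, 308.0], [572.0, 341.0]] 24.6
[123. 276.  87. 246.] [[378.0, 150.0], [360.0, 191.0]] 114.0
[384. 100. 354.  65.] [[666.0, 221.0], [649.0, 259.0]] 114.1
[459. 260. 489. 288.] [[699.0, 43.0], [724.0, -4.0]] 118.8
[229.   4. 183.  54.] [[566.0, 340.0], [515.0, 317.0]] 24.8
```

View pics/w7.png

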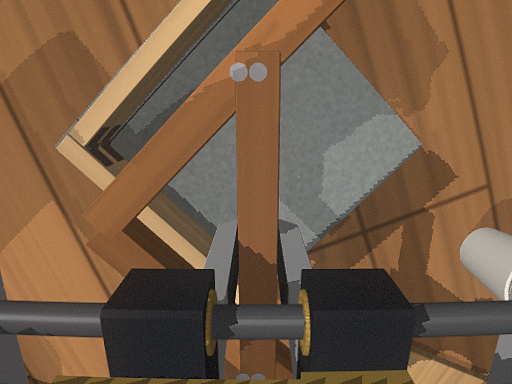

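The hinged board now stands parallel to the base edge, within about +0.5°, and the square is held clear. I'll carry it back to the ware board.

```bash
python3 -m crank '[{"offset":[0.002,-0.02,0],"spin":0},{"offset":[0.006,-0.05,0],"spin":0},{"offset":[0.011,-0.083,0],"spin":0},{"offset":[0.016,-0.116,0],"spin":0},{"offset":[0.021,-0.149,0],"spin":0},{"offset":[0.026,-0.182,0],"spin":0},{"offset":[0.031,-0.215,0],"spin":0},{"offset":[0.036,-0.248,0],"spin":0}]'
python3 -m crank '[{"offset":[0.005,-0.033,0],"spin":0},{"offset":[0.01,-0.066,0],"spin":0},{"offset":[0.015,-0.099,0],"spin":0},{"offset":[0.02,-0.132,0],"spin":0},{"offset":[0.025,-0.16,0],"spin":0},{"offset":[0.028,-0.178,0],"spin":0},{"offset":[0.03,-0.188,0],"spin":0},{"offset":[0.031,-0.19,0],"spin":0}]'
python3 - <<'E'
from h import *
c=manip.camera('top');save(c,'t7')
g=cv2.cvtColor(c['pixels'],cv2.COLOR_RGB2GRAY)
for l in cv2.createLineSegmentDetector().detect(cv2.resize(g,None,fx=2,fy=2,interpolation=cv2.INTER_CUBIC))[0][:,0]/2:
    if np.hypot(l[2]-l[0],l[3]-l[1])<20: continue
    r=ray(c,[l[:2],l[2:]],73);d=r[1]-r[0];a=np.degrees(np.arctan2(d[1],d[0]))%180
    if (20<a<30 or 110<a<120) and r[:,1].min()>20: print(l.round(),r[:,:2].round(0).tolist(),a.round(1))
w=manip.camera('wrist');
print([(np.round(d['location']),round(d['conf'],2)) for d in manip.search_frame(w,'ware_mid')])
E
```

```text
clock: 30.1
eef_pos: [567.1, -63.0, 157.5]
eef_rot: [3.112, -0.018, 1.213]
wrist_force: [0.1, 0.4, -2.4]
finger_gap: 19.6
clock: 30.77
eef_pos: [597.4, -254.4, 155.5]
eef_rot: [3.115, -0.018, 1.211]
wrist_force: [0.4, -0.2, -2.3]
finger_gap: 19.4
[147. 231. 113. 246.] [[439.0, 187.0], [393.0, 289.0]] 114.4
[117. 243.  93. 174.] [[402.0, 276.0], [610.0, 374.0]] 25.1
[115. 251. 192. 220.] [[376.0, 280.0], [479.0, 55.0]] 114.4
[ 88. 177. 114. 251.] [[601.0, 389.0], [376.0, 285.0]] 24.9
[194. 211. 170. 150.] [[504.0, 50.0], [695.0, 137.0]] 24.7
[188. 215. 148. 232.] [[493.0, 67.0], [439.0, 186.0]] 114.5
[119. 172. 134. 213.] [[620.0, 293.0], [493.0, 233.0]] 25.0
[(array([ 642., -246.,   18.]), 0.89)]
```

An independent check from the top camera has the hinged board at 25.0°, the fixed board at 114.4° and the base at 24.7°. That puts the corner at +0.3 to +0.6°, inside tolerance. Now I'll lower the square.

```bash
python3 -m crank '[{"offset":[0,0.002,-0.02],"spin":0},{"offset":[0,0.002,-0.05],"spin":0},{"offset":[0,0.002,-0.08],"spin":0},{"offset":[0,0.002,-0.105],"spin":0},{"offset":[0,0.002,-0.125],"spin":0},{"offset":[0,0.002,-0.138],"spin":0},{"offset":[0,0.002,-0.142],"spin":0},{"offset":[0,0.002,-0.144],"spin":0}]'>/dev/null; python3 st.py
python3 -m crank '[{"offset":[0,0,-0.001],"spin":0},{"offset":[0,0,-0.002],"spin":0},{"offset":[0,0,-0.003],"spin":0},{"offset":[0,0,-0.004],"spin":0},{"offset":[0,0,-0.0045],"spin":0},{"offset":[0,0,-0.005],"spin":0},{"offset":[0,0,-0.005],"spin":0},{"offset":[0,0,-0.005],"spin":0}]'>/dev/null; python3 st.py
```

```text
t31.58 x 475.3 y 440.4 z 12.8 yaw 69.55 roll 178.40 pit -1.06 | Fx 0.2 Fy 0.0 Fz -2.3 Mz 0.02
t32.25 x 475.3 y 440.5 z 7.9 yaw 69.55 roll 178.39 pit -1.06 | Fx 0.2 Fy -0.0 Fz -2.2 Mz 0.03
```

```bash
python3 -m crank '[{"offset":[0,0,-0.0005],"spin":0},{"offset":[0,0,-0.001],"spin":0},{"offset":[0,0,-0.0015],"spin":0},{"offset":[0,0,-0.002],"spin":0},{"offset":[0,0,-0.0025],"spin":0},{"offset":[0,0,-0.003],"spin":0},{"offset":[0,0,-0.003],"spin":0},{"offset":[0,0,-0.003],"spin":0}]'>/dev/null; python3 st.py
python3 -m crank '[{"offset":[0,0,0],"spin":0},{"offset":[0,0,0],"spin":0},{"offset":[0,0,0],"spin":0},{"offset":[0,0,0],"spin":0},{"offset":[0,0,0],"spin":0},{"offset":[0,0,0],"spin":0},{"offset":[0,0,0],"spin":0},{"offset":[0,0,0],"spin":0}]'>/dev/null; python3 st.py
```

```text
t32.92 x 475.7 y 440.9 z 6.1 yaw 69.56 roll 178.31 pit -1.05 | Fx -0.9 Fy -0.5 Fz 9.8 Mz 0.02
t33.58 x 475.8 y 440.9 z 6.5 yaw 69.56 roll 178.30 pit -1.05 | Fx -0.9 Fy -0.4 Fz 5.5 Mz -0.03
```

The square rests on the board. I'll release, rise and check.

```bash
python3 -m crank '[{"offset":[0,0,0],"spin":0},{"offset":[0,0,0],"spin":0},{"offset":[0,0,0],"spin":0},{"offset":[0,0,0],"spin":0},{"offset":[0,0,0],"spin":0},{"offset":[0,0,0],"spin":0},{"offset":[0,0,0],"spin":0},{"offset":[0,0,0],"spin":0}]' 0.6
python3 -m crank '[{"offset":[0,0,0.01],"spin":0},{"offset":[0,0,0.03],"spin":0},{"offset":[0,0,0.06],"spin":0},{"offset":[0,0,0.09],"spin":0},{"offset":[0,0,0.125],"spin":0},{"offset":[0,0,0.16],"spin":0},{"offset":[0,0,0.18],"spin":0},{"offset":[0,0,0.18],"spin":0}]'
python3 -m crank '[{"offset":[-0.02,-0.02,0.01],"spin":0},{"offset":[-0.05,-0.04,0.02],"spin":0},{"offset":[-0.08,-0.065,0.03],"spin":0},{"offset":[-0.11,-0.09,0.03],"spin":0},{"offset":[-0.14,-0.115,0.03],"spin":0},{"offset":[-0.17,-0.135,0.03],"spin":0},{"offset":[-0.19,-0.15,0.03],"spin":0},{"offset":[-0.2,-0.16,0.03],"spin":0}]'
python3 - <<'E'
from h import *
c=manip.camera('top');sd=manip.camera('side')
for n,k in(('top',c),('side',sd)):
    for o in('square','square_grip','beaker','model','clay_plug'):print(n,o,[(np.round(d['location']),round(d['conf'],2)) for d in manip.search_frame(k,o)][:1])
a=cv2.resize(c['pixels'][100:280,80:350],(450,300),interpolation=cv2.INTER_CUBIC);b=cv2.resize(sd['pixels'][160:250,200:300],(333,300),interpolation=cv2.INTER_CUBIC)
cv2.imwrite('pics/fin.png',cv2.cvtColor(np.hstack([a,b]),cv2.COLOR_RGB2BGR))
E
```

```text
clock: 34.25
eef_pos: [598.7, -249.6, 6.4]
eef_rot: [3.112, -0.018, 1.214]
wrist_force: [0.1, -0.6, 0.6]
finger_gap: 56.3
clock: 34.92
eef_pos: [600.2, -250.3, 193.0]
eef_rot: [3.103, -0.018, 1.214]
wrist_force: [-0.2, 0.0, 0.8]
finger_gap: 56.8
clock: 35.58
eef_pos: [397.6, -411.6, 223.0]
eef_rot: [3.104, -0.017, 1.212]
wrist_force: [0.3, 0.3, -0.5]
finger_gap: 56.1
top square [(array([ 581., -232.,   44.]), 0.83)]
top square_grip [(array([ 578., -231.,   42.]), 0.91)]
top beaker [(array([776.,  -3.,  53.]), 0.6)]
top model [(array([369., -10.,  69.]), 0.84)]
top clay_plug []
side square [(array([ 587., -193.,   43.]), 0.58)]
side square_grip [(array([ 589., -194.,   46.]), 0.88)]
side beaker [(array([760.,   2.,  64.]), 0.66)]
side model [(array([371.,  20.,  65.]), 0.56)]
side clay_plug [(array([ 466., -494.,   48.]), 0.58)]
```

View pics/fin.png

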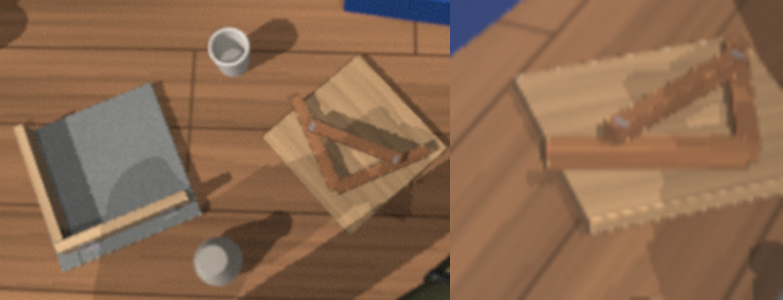

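The square lies flat on the ware board with its brace centre near the middle. The corner is square and the bystanders are unmoved. I'll hand in.

```bash
python3 - <<'E'
from h import *
c=manip.camera('top');print(ray(c,[(292.7,184.6)],62))
print(manip.sign_off())
E
```

```text
[[ 596.05677397 -246.63781096   62.        ]]
the job is handed in; nothing more can be done
None
```

I pressed the square into the corner, drew it out and laid it back flat on the ware board, then handed the job in at about 36 s of the 72 s. No verdict was reported.

- **Grasp:** The first try closed on nothing. The real fingertips sit about 30 mm above the reported TCP, so the fingers shut just above the brace. I went about 30 mm lower by the reading and got a good grip.
- **Press:** I pressed in three times. The tool kept tilting slowly under load, so before the last press I re-gripped the square flat on the mould base. In that press both boards read about 7–8 N for over a second, and the highest board force read at any check was about 10 N. These are wrist readings, so friction may shift the split between the boards by a few newtons. The tool tilted about 0.8° by the end of that press, so if the square tilted with it, the 1.03° limit was approached but not passed.
- **Corner:** The wrist and top cameras put the hinged board at about +0.3 to +0.6° (0.005–0.010 rad), with single lines reading up to +0.9°. That is inside the 0.015 and 0.020 rad limits, but slightly past square. I did not try to correct it.
- **Square at the end:** It lies flat with its brace centre at about (596, -247), roughly 11 mm from the ware board's middle. It was resting on the board when I let go.
- **Bystanders:** The beaker and model are where they were in both fixed cameras. The clay plug was confirmed only in the side view, because the top camera's search did not find it at the end.

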